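# Knock the stud home in a pencil box with a mallet and setting press

### The job

Lift the top pencil box off the pile and slide it stud end first onto the bed of the setting press until its stud stands under the punch. Take the mallet and knock the punch down with a brisk blow or two until the stud is fully home, then stand the mallet back on the counter on its head, with the box left flat on the bed under the sprung-up punch. Leave the other boxes and the things on the counter alone, and do not push the punch by hand.

Things in the scene. Friction and masses are not known exactly. Their poses are not given: they have to be found in the camera images.
- press: Hand-struck stud-setting press, black cast iron, fixed. Origin on the counter straight below the punch axis; +x from the open mouth to the column, z up. Bed: x -190 to +75, y -45 to +45 mm, top 14 mm above the counter. Arm with guide boss (radius 20 mm) reaches over the bed from the column to x = -20 mm, 73 to 105 mm above the counter. Mouth (-x) and +y side are open.
- press_stop (a point): Foot of the upright column face that the box's stud end butts on, at bed height (x = +25, y = 0, z = 14 mm in the press frame; face 50 mm wide). A box that butts here along the fence has its stud under the punch.
- press_fence (a point): Far end, at bed height, of the inner face of the low steel side fence (x = +25, y = -31, z = 14 mm in the press frame). The fence runs from there to x = -45 mm with a flared lead-in to x = -73 mm; its top is 12 mm above the bed. A box flush on the column may stand up to 5 mm off the fence.
- punch_tip (a point): Centre of the flat lower end (13 mm across) of the steel punch rod; at rest 64 mm above the counter. A stud within 6 mm of this axis is driven straight.
- cap_top (a point): Centre of the flat top of the steel strike cap on the punch (36 mm across), the place to hit; at rest 140 mm above the counter.
- punch_rod: The whole sprung punch: steel rod 13 mm across with a visible coil spring and a strike cap (36 mm across, 14 mm high) on top; origin at the centre of its lower end. It moves only up and down.
- punch (a joint): How far the punch is down, m: 0 = sprung fully up, at most 0.017. Return spring: 3.3 N to start (less 1.5 N of its own weight), 150 N/m. In use it meets a proud stud at about 0.009 and has it home at about 0.0145.
- box: Top pencil box of the pile, wood, 200 (x) x 60 (y) x 36 mm (z), 0.2 to 0.3 kg, shut. Origin: centre of its underside. The lid lies between the two 7 mm side rails, 3.5 mm below their tops. Its brass stud is on the lid at x = +75 mm, y = 0, 25 mm from the +x end.
- stud_top (a point): Centre of the top of the brass stud head (16 mm across, 3 mm thick) of the top box; home it is 35.5 mm above the box's underside, just under the rails; proud by up to 6 mm more.
- stud (a joint): How far the stud has been driven, m: 0 to 0.0015 at the start (standing 6 to 4.5 mm proud), 0.006 = head down on the lid, fully home. It stays where it is driven and takes about 8 N to move, about 12 N at the cap with the spring.
- box_mid: Second pencil box of the pile, the same size and about as heavy, its stud already home; loose. Origin: centre of its underside, 36 mm above the counter.
- box_low: Bottom pencil box of the pile, the same, loose, on the counter. Origin: centre of its underside.
- mallet: Rubber mallet, about 0.4 kg, standing on one striking face. Head: upright cylinder 58 mm across, 90 mm high; origin at the centre of its lower face, z up the head's axis. Flat-sided wooden handle 22 mm wide (y), 28 mm high (z), level, its middle 45 mm above the lower face, out to x = -153 mm. Balance point about 12 mm from the head's axis along the handle.
- mallet_grip (a point): Point in the middle of the mallet's handle next to the head, 52 mm from the head's axis (x = -52 mm) and 45 mm above its lower face: a good place to grip, across the 22 mm width.
- mug: White ceramic mug, 82 mm across, 95 mm high, handle on +y; origin at its underside centre. Bystander.
- dish: White dish with three green counters, 110 mm across, 22 mm high; origin at its underside centre. Bystander.
- lamp_base: Black plastic desk lamp base with a press switch, 140 mm across, stub stem 78 mm high; origin at its underside centre. Bystander.
- clip: Silver aluminium clipboard clip, 120 (x) x 40 mm, 28 mm high; origin at its underside centre. Bystander.
Things that resemble listed ones, but are neither listed nor needed, are in the scene too. Leave any blue or turquoise look-alike of the box alone.

How it is judged:
On the way, in this order (a step that is already met when the one before it is completed fails the run):
1. the top box is lifted clear of the pile (height (world z) of box above 0.085 m), for 0.1 s.
2. the top box lies flat on the press bed with its stud, still proud, within 7 mm of the punch axis (horizontal distance between stud_top and punch_tip below 0.007 m and z of box in the frame of press below 0.0165 m and angle between box's own z axis and vertical below 0.04 rad and value of joint stud below 0.003 m and value of joint punch below 0.002 m), for 0.2 s.
3. the mallet strikes the punch briskly: the punch is driven down faster than 0.06 m/s by the mallet, the hand not touching it (velocity of joint punch above 0.06 m/s and value of joint punch above 0.002 m and contact force between mallet and punch_rod above 0.5 N and contact force between the fingers and punch_rod below 0.5 N).
At the end, for the whole second after the job is handed in: The stud is home to within 1.5 mm, the punch has sprung back up, the box lies flat and still on the press bed with its stud within 10 mm of the punch axis, and the mallet stands still and upright on its striking face on the counter (value of joint stud above 0.0045 m and value of joint punch below 0.002 m and horizontal distance between stud_top and punch_tip below 0.01 m and z of box in the frame of press below 0.0165 m and angle between box's own z axis and vertical below 0.04 rad and angle between mallet's own z axis and vertical below 0.1 rad and height (world z) of mallet below 0.006 m and linear speed of each of mallet, box below 0.02 m/s); the robot touches nothing.
It fails at once if the hand or arm pushes the punch (over 3 N) (contact force between any of the fingers, the arm and punch_rod above 3 N).
It fails at once if another box of the pile is moved by more than 20 mm (distance of any of box_mid, box_low from where it was at the start of the episode above 0.02 m).
It fails at once if the mug, dish, lamp base or clip is moved by more than 20 mm (distance of any of mug, dish, lamp_base, clip from where it was at the start of the episode above 0.02 m).
It also fails if it takes over 72 s, if anything falls off the work surface, if the arm or the gripper's body presses on something with over 40 N, if the wrist force passes 120 N, or if a joint passes its speed limit or range.

### The arm

A 6-joint arm with a two-finger parallel gripper is mounted at the origin on the work surface. World frame = base frame: x ahead of the robot, y to its left, z up, the work surface at z = 0. Lengths are in m, angles in rad, forces in N, time in s.
With the tool pointing down it reaches from about 0.425 to 0.95 m from the base axis. Payload 3.5 kg.
Tool frame: the origin (TCP) lies midway between the tips of the shut fingers; the grasp point (between the pads) lies ctrl.grasp_offset behind it (ctrl.grasp_offset is the distance from the TCP to the grasp point, in m); x points along the fingers, y is the direction in which the jaws open and shut, and the axes are right-handed (so a half turn about x gives the same grasp; the last joint's range is limited). The gripper opens to 85 mm and grips with 20 to 120 N. Pads are 22 mm wide; open, the fingers measure 114 mm over their backs; the gripper's body (76 mm by 85 mm) begins 54 mm behind the grasp point. The pads swing forward as they close: fully open they stand 13 mm farther back than shut.
Start: joints at [-1.317, 0.286, 1.577, -0, 1.279, -0.15], TCP at [0.265, -0.621, 0.231] pointing down, gripper open.
Joint ranges: [-2.77, 2.77], [-0.9, 2.22], [0.21, 2.48], [-1.53, 4.67], [0.24, 2.81], [-2.84, 2.84]. Speed limits (rad/s): [2.79, 2.79, 3.14, 3.14, 3.14, 3.14].

### API

Orientations are given as a unit quaternion [x, y, z, w].
In Python, from plant import readout, read_camera, sign_off, ctrl gives the robot as it stands.
- The arm moves only by the tool drive_tool, never from a script. Its argument "steps" is a list of rows, each a list of 5 numbers: the shift along the tool's x, y, z in cm, then the turn about the tool's x in degrees, then the opening, from 0 (shut) to 1 (fully open). A call has 1 to 10 rows; each row shifts and turns the commanded pose from where the row before left it, along the tool's axes as they then stand; what a row does not reach is not made up. A row lasts 1/10 s, in which the tool goes at most 50 mm and 8.59 degrees, less where a joint would pass 70% of its speed; a pose out of reach is approached as far as the arm can. A call is refused whole if a number of a shift passes 5 or a number of a turn 8.59, either way. A call with a gripper value outside its range is refused whole. The fingers move at their own pace and stop on an object; "force" is the grip in N (left out, the last holds). Time passes only in rows, so rows that do not move let the fingers close. It gives the time, the measured TCP pose, the force and the opening at its end, in the units of the state.
- readout.get_state(): the state, without advancing time (a new reading comes with each control period).
- read_camera(name): name is "scene" or "top" or "wrist"; returns a dict with "frame" (400x640x3 uint8, red, green, blue), "vertical_fov" (degrees; the focal length in pixels is half the picture's height over the tangent of half this angle, whatever the lens; pixels are square), "cx", "cy" (the principal point, pixels), "eye" and "orientation" of the camera in the world. Camera axes: x right, y up, looking along -z (the intrinsics and any distortion apply to the point x, -y, -z); pixel columns grow to the right and rows downward; lengths in m; the calibration is good to about 2 mm. A picture is of the moment at which its call begins. There is no depth.
- sign_off(): hands the job in, once; it reports no verdict.
The state is a dict: "time": time; "qpos": joint angles; "dq": joint speeds; "joint_efforts": joint torques, N m; "eef_pos": TCP position; "tcp_rot": TCP orientation; "contact_force": force on the tool from outside, world axes, zero at the start; "wrist_torque": the same for the moment, N m; "opening": opening from 0.0 (shut) to 1.0 (fully open).
Only numpy, scipy, OpenCV 4.12 (cv2) and the standard library are available. Lean on these libraries where they do the work, as an engineer would, in place of code of your own. Each camera call takes 0.05 s, during which the arm holds its last target. There are 200 camera calls.

## Working session

There is one attempt and no reset: what is moved stays moved. The work goes in short steps, Python scripts to look and compute and a tool call to move; the robot and the scene stay as the last step left them, time stands still between calls to the robot, and variables do not carry over. Pictures are saved under pics/ and viewed, about 8 in all and at most 12, crops included, and the job is handed in when it is done.

Besides the shell and the picture viewer there is one more tool, called after "Emit:" in YAML: its name, and indented under it one key for each argument. drive_tool: Moves the arm, as the interface text tells. Its arguments: {"type":"object","properties":{"steps":{"type":"array","items":{"type":"array","items":{"type":"number"}}},"force":{"type":"number"}},"required":["steps"]}

```bash
ls; mkdir -p pics; cat > h.py <<'E'
import numpy as np, cv2
from scipy.spatial.transform import Rotation as R
from plant import readout, read_camera, ctrl
def shot(n,f):
    c=read_camera(n); np.savez('pics/'+f+'.npz',**{k:v for k,v in c.items()})
    cv2.imwrite('pics/'+f+'.png',c['frame'][:,:,::-1]); return c
def load(f):
    return dict(np.load('pics/'+f+'.npz',allow_pickle=True))
def K(c): return 200/np.tan(np.radians(float(c['vertical_fov']))/2)
def ray(c,u,v,z):
    f=K(c); d=R.from_quat(c['orientation']).apply([(u-c['cx'])/f,-(v-c['cy'])/f,-1]); e=np.array(c['eye'])
    return e+d*(z-e[2])/d[2]
def proj(c,p):
    q=R.from_quat(c['orientation']).inv().apply(np.atleast_2d(p)-c['eye']); f=K(c)
    return np.c_[c['cx']+f*q[:,0]/-q[:,2], c['cy']-f*q[:,1]/-q[:,2]]
E
python3 - <<'E'
from h import *
for n in ('scene','top'):
    c=shot(n,n+'0'); print({k:v for k,v in c.items() if k!='frame'})
a=cv2.imread('pics/scene0.png');b=cv2.imread('pics/top0.png')
print(ctrl.grasp_offset, readout.get_state())
E
```

```text
pics
{'vertical_fov': 46.67019741711993, 'cx': 317.3202061838861, 'cy': 202.1199670280239, 'eye': array([1.59616192, 0.03208393, 0.9050833 ]), 'orientation': array([0.31307171, 0.34540796, 0.64788849, 0.60242839])}
{'vertical_fov': 46.75182253726619, 'cx': 318.8660895475265, 'cy': 207.56545532448393, 'eye': array([ 0.31961736, -0.07359909,  1.69921719]), 'orientation': array([-0.03786155,  0.0360668 ,  0.71528999, -0.69686865])}
0.0187 {'time': 0.1, 'qpos': array([-1.31699090e+00,  2.87121127e-01,  1.57802409e+00, -2.15784096e-05,
        1.27862214e+00, -1.50017925e-01]), 'dq': array([-2.53969388e-04, -1.30278271e-03, -2.26974590e-03, -1.40240898e-05,
       -3.54088238e-05, -1.72674968e-03]), 'joint_efforts': array([ 1.27496223e-03, -4.07294226e+01, -2.93697685e+01, -7.72364751e-05,
        3.39983788e-03,  8.87222882e-07]), 'eef_pos': array([ 0.26509221, -0.62011747,  0.23005966]), 'tcp_rot': array([-0.69269388, -0.14257452,  0.69278823, -0.1410396 ]), 'contact_force': array([0.16714153, 0.20446193, 0.34265626]), 'wrist_torque': array([0.02563208, 0.02673378, 0.03812559]), 'opening': 1.0007881203370363}
```

View pics/scene0.png

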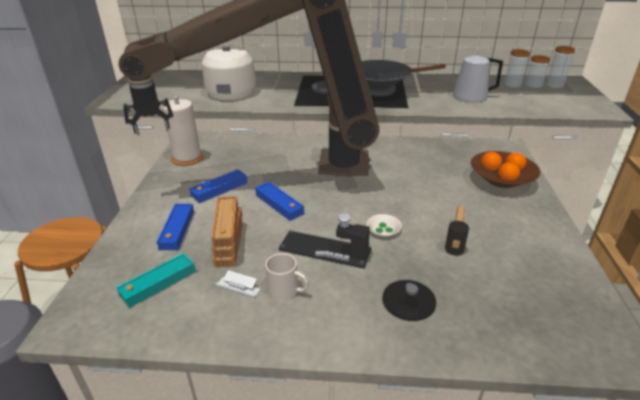

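View pics/top0.png

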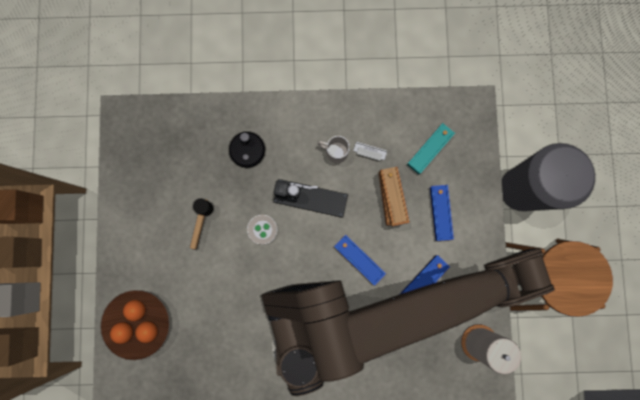

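The scene picture shows the wooden pile at (227,230), the press at (330,245), the mallet at (458,235), the mug at (283,277) and the dish at (384,226). Look-alikes are blue boxes at (176,226), (218,186), (279,200) and a turquoise one at (157,280). The only wooden stack is at (227,230), top view (395,197). Next I take close crops.

```bash
python3 - <<'E'
from h import *
a=cv2.imread('pics/scene0.png');b=cv2.imread('pics/top0.png')
def cr(i,x,y,w,h,s): return cv2.resize(i[y:y+h,x:x+w],None,fx=s,fy=s,interpolation=cv2.INTER_CUBIC)
out=np.zeros((600,800,3),np.uint8)
out[:300,:400]=cr(b,265,160,80,60,5)      # press top
out[:300,400:]=cr(b,355,155,80,60,5)      # pile top
out[300:,:400]=cr(a,270,195,133,100,3)[:300,:399].repeat(1,0) if 0 else cv2.resize(a[200:290,265:385],(400,300),interpolation=cv2.INTER_CUBIC)
out[300:,400:]=cv2.resize(a[190:280,185:305],(400,300),interpolation=cv2.INTER_CUBIC)
cv2.imwrite('pics/crop1.png',out)
c=load('top0')
for n,u,v,z in [('pile',395,197,.108),('cap',293,190,.14),('bedR',347,205,.014),('mug',337,148,.09),('mallet',203,207,.09),('mhandle',193,247,.05),('clip',370,152,.02),('dish',262,229,.02),('lamp',247,150,.02),('blue',360,260,.03)]: print(n,ray(c,u,v,z).round(3))
E
```

```text
pile [ 0.517 -0.336  0.108]
cap [0.546 0.015 0.14 ]
bedR [ 0.503 -0.175  0.014]
mug [ 0.699 -0.141  0.09 ]
mallet [0.501 0.334 0.09 ]
mhandle [0.364 0.379 0.05 ]
clip [ 0.697 -0.266  0.02 ]
dish [0.423 0.137 0.02 ]
lamp [0.717 0.189 0.02 ]
blue [ 0.302 -0.214  0.03 ]
```

View pics/crop1.png

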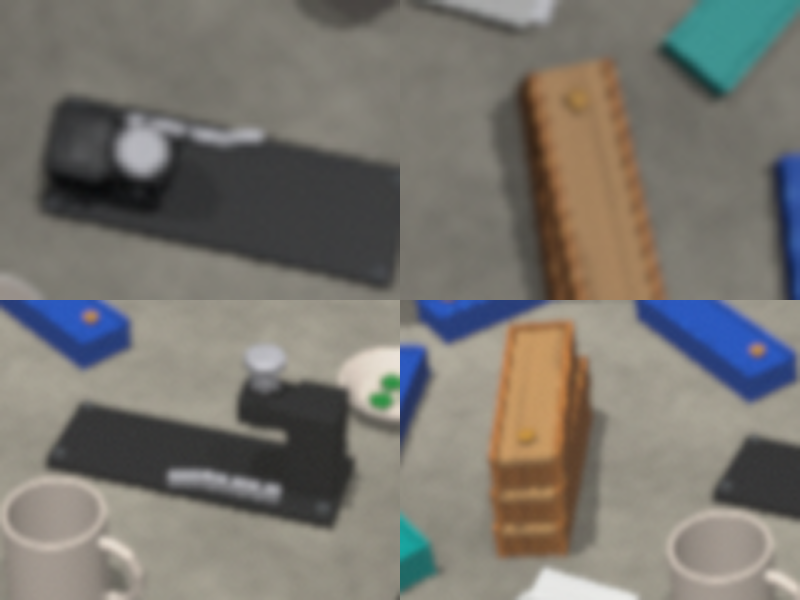

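The top crop shows the pile with its stud at top-view pixel (390.4,174.6), so the stud end faces world +x. The fence is on the press's world +x side, the column is on +y, and the cap is at (293.6,190.4). Next I fit the poses more closely from the stored images and plan the approach.

```bash
cat >> h.py <<'E'
def tool():
    s=readout.get_state(); Rm=R.from_quat(s['tcp_rot']); return np.array(s['eef_pos']),Rm,s
def go(p,yaw=None):
    """shift (cm) in present tool axes and turn (deg) about tool x to bring TCP to p, tool-y to heading yaw (mod 180)"""
    t,Rm,s=tool(); d=Rm.inv().apply(np.array(p)-t)*100; y=Rm.apply([0,1,0]); cur=np.degrees(np.arctan2(y[1],y[0]))
    print('tcp',t.round(4),'xdir',Rm.apply([1,0,0]).round(3),'yawY',round(cur,2),'q',s['qpos'].round(2),'F',s['contact_force'].round(1),'op',round(s['opening'],3),'t',round(s['time'],2))
    print('shift cm',d.round(2))
    if yaw is not None: print('turn (x=down => turn=-dyaw):',[-( (yaw-cur+90)%180-90 )])
E
python3 - <<'E'
from h import *
c=load('top0')
P=lambda u,v,z: ray(c,u,v,z).round(4)
print('stud',P(390.4,174.6,.113),'far L',P(381,169.4,.108),'farR',P(397.4,167,.108))
print('cap',P(293.6,190.4,.14))
# wood mask
hsv=cv2.cvtColor(c['frame'],cv2.COLOR_RGB2HSV)
m=((hsv[...,0]>5)&(hsv[...,0]<22)&(hsv[...,1]>90)&(hsv[...,2]>90)).astype(np.uint8); m[:160]=0;m[235:]=0;m[:,:370]=0;m[:,415:]=0
cn=max(cv2.findContours(m,0,1)[0],key=cv2.contourArea); r=cv2.minAreaRect(cn); print(r); b=cv2.boxPoints(r)
for q in b: print(q,P(*q,.108))
g=c['frame'].max(2); m=(g<62).astype(np.uint8); m[:175]=0;m[220:]=0;m[:,:268]=0;m[:,355:]=0
cn=max(cv2.findContours(m,0,1)[0],key=cv2.contourArea); r=cv2.minAreaRect(cn)
for q in cv2.boxPoints(r): print('bed',q,P(*q,.014))
go([.50,-.335,.25],90)
E
```

```text
stud [ 0.5947 -0.3229  0.113 ] far L [ 0.6147 -0.2917  0.108 ] farR [ 0.6217 -0.3492  0.108 ]
cap [0.5443 0.0127 0.14  ]
((392.82696533203125, 196.6345977783203), (57.26591110229492, 21.768890380859375), 78.69007110595703)
[376.5385  170.69229] [ 0.6106 -0.276   0.108 ]
[397.88464 166.42307] [ 0.6237 -0.351   0.108 ]
[409.11542 222.5769 ] [ 0.4266 -0.381   0.108 ]
[387.7693  226.84613] [ 0.4138 -0.307   0.108 ]
bed [271.74463 201.43127] [0.5237 0.1006 0.014 ]
bed [276.5569  179.17447] [0.6059 0.0816 0.014 ]
bed [341.70062 193.25961] [ 0.5472 -0.1568  0.014 ]
bed [336.88837 215.51642] [ 0.4656 -0.1367  0.014 ]
tcp [ 0.2651 -0.6201  0.2301] xdir [-0.001  0.002 -1.   ] yawY -66.86 q [-1.32  0.29  1.58 -0.    1.28 -0.15] F [0.2 0.2 0.3] op 1.001 t 0.1
shift cm [ -1.95 -16.99 -32.81]
turn (x=down => turn=-dyaw): [np.float64(23.1377497442586)]
```

Emit:
drive_tool:
  steps:
    - [-0.25, -2.1, -4.1, 0, 1]
    - [-0.25, -2.1, -4.1, 0, 1]
    - [-0.25, -2.1, -4.1, 0, 1]
    - [-0.25, -2.1, -4.1, 0, 1]
    - [-0.25, -2.1, -4.1, 0, 1]
    - [-0.25, -2.1, -4.1, 0, 1]
    - [-0.25, -2.1, -4.1, 0, 1]
    - [-0.25, -2.1, -4.1, 0, 1]
    - [0, 0, 0, 7.5, 1]
    - [0, 0, 0, 7.5, 1]

```text
time: 1.1
eef_pos: [0.5017, -0.3355, 0.2508]
tcp_rot: [-0.705, -0.05, 0.706, -0.049]
contact_force: [1.1, -0.2, -0.7]
opening: 0.998
```

Emit:
drive_tool:
  steps:
    - [0, 0, 0, 0, 1]
    - [0, 0, 0, 0, 1]

```text
time: 1.3
eef_pos: [0.5006, -0.3372, 0.2508]
tcp_rot: [-0.705, -0.051, 0.705, -0.051]
contact_force: [-0.1, -0.2, -0.3]
opening: 0.995
```

```bash
python3 - <<'E'
from h import *
c=shot('wrist','w1'); print({k:v for k,v in c.items() if k!='frame'})
go([.4956,-.3368,.08],98)
E
```

```text
{'vertical_fov': 59.598009475271006, 'cx': 320.45879892912853, 'cy': 204.54157907121734, 'eye': array([ 0.57198339, -0.32707325,  0.39317884]), 'orientation': array([-0.10761186,  0.09346898, -0.6473587 ,  0.74873891])}
tcp [ 0.5005 -0.3374  0.2509] xdir [-0.001  0.    -1.   ] yawY -81.76 q [-0.76  0.12  1.74 -0.    1.29  0.67] F [-0.4  1.1 -0.8] op 1.0 t 1.35
shift cm [17.09 -0.13  0.47]
turn (x=down => turn=-dyaw): [np.float64(0.24183257958634385)]
```

View pics/w1.png

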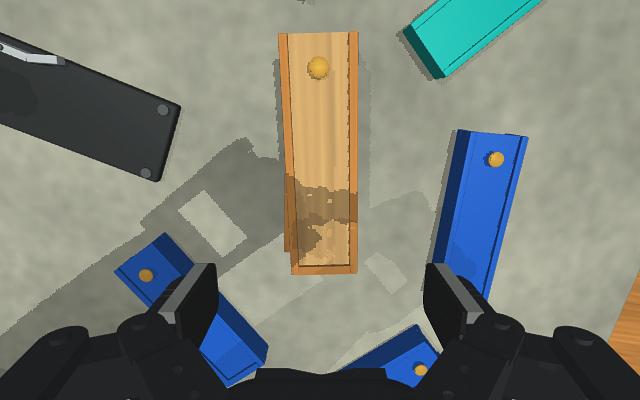

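The wrist view shows the top box with stud at (318,68), far corners (279,33) and (358,32), and near corners (291,274) and (357,274). The bed's mouth corners are at (180,105) and (160,181).

```bash
python3 - <<'E'
from h import *
c=load('w1'); P=lambda u,v,z: ray(c,u,v,z).round(4)
for n,u,v,z in [('stud',318,68,.1135),('FL',279,33,.108),('FR',358,32,.108),('NL',291,274,.108),('NR',357,274,.108),('bedA',180,105,.014),('bedB',160,181,.014),('fenceLead',64,62,.026)]: print(n,P(u,v,z))
E
```

```text
stud [ 0.5957 -0.3216  0.1135]
FL [ 0.6161 -0.2893  0.108 ]
FR [ 0.6252 -0.3473  0.108 ]
NL [ 0.4203 -0.3221  0.108 ]
NR [ 0.429  -0.3811  0.108 ]
bedA [ 0.5476 -0.1821  0.014 ]
bedB [ 0.4628 -0.1628  0.014 ]
fenceLead [ 0.5727 -0.073   0.026 ]
```

Emit:
drive_tool:
  steps:
    - [4, 0.14, 0.26, -1.4, 1]
    - [4, 0, 0, 0, 1]
    - [4, 0, 0, 0, 1]
    - [3, 0, 0, 0, 1]
    - [2, 0, 0, 0, 1]
    - [0.8, 0, 0, 0, 1]
    - [0, 0, 0, 0, 1]
    - [0, 0, 0, 0, 0]
    - [0, 0, 0, 0, 0]
    - [0, 0, 0, 0, 0]
  force: 60

```text
time: 2.35
eef_pos: [0.4996, -0.3401, 0.0757]
tcp_rot: [0.706, 0.058, -0.704, 0.06]
contact_force: [-0.8, 0.7, 3.2]
opening: 0.695
```

Emit:
drive_tool:
  steps:
    - [0, 0, 0, 0, 0]
    - [0, 0, 0, 0, 0]
    - [0, 0, 0, 0, 0]
    - [0, 0, 0, 0, 0]

```text
time: 2.75
eef_pos: [0.4996, -0.3402, 0.0756]
tcp_rot: [0.706, 0.058, -0.704, 0.06]
contact_force: [0.2, -0.1, 6.1]
opening: 0.691
```

Emit:
drive_tool:
  steps:
    - [-1, 0, 0, 0, 0]
    - [-2, 0, 0, 0, 0]
    - [-3, 0, 0, 0, 0]
    - [-3, 0, 0, 0, 0]
    - [0, -2, -0.36, 0, 0]
    - [0, -3.6, -0.66, 0, 0]
    - [0, -3.6, -0.66, 0, 0]
    - [0, -3.6, -0.66, 0, 0]
    - [0, -1.8, -0.3, 0, 0]
    - [0, 0, 0, -4, 0]

```text
time: 3.75
eef_pos: [0.499, -0.187, 0.1615]
tcp_rot: [-0.701, -0.086, 0.703, -0.084]
contact_force: [-0.8, -1.3, -1.9]
opening: 0.689
```

Emit:
drive_tool:
  steps:
    - [0, 0, 0, -8, 0]
    - [0, 0, 0, -8, 0]
    - [0, 0, 0, -8, 0]
    - [0, 0, 0, -8, 0]
    - [0, 0, 0, -8, 0]
    - [0, 0, 0, -8, 0]
    - [0, 0, 0, -8, 0]
    - [0, 0, 0, -7.5, 0]
    - [0, 0, 0, 0, 0]
    - [0, 0, 0, 0, 0]

```text
time: 4.75
eef_pos: [0.4998, -0.1903, 0.1625]
tcp_rot: [-0.554, -0.44, 0.554, -0.439]
contact_force: [-0.4, 0.5, -2.5]
opening: 0.696
```

```bash
python3 - <<'E'
from h import *
c=shot('wrist','w2')
go([.5008,-.192,.16],77.2+90)
E
```

```text
tcp [ 0.4999 -0.1904  0.1626] xdir [-0.001  0.    -1.   ] yawY -13.09 q [-0.55  0.05  1.98 -0.    1.12 -0.32] F [ 0.8 -0.4 -2.4] op 0.689 t 4.8
shift cm [0.26 0.12 0.14]
turn (x=down => turn=-dyaw): [np.float64(-0.2933013922609575)]
```

View pics/w2.png

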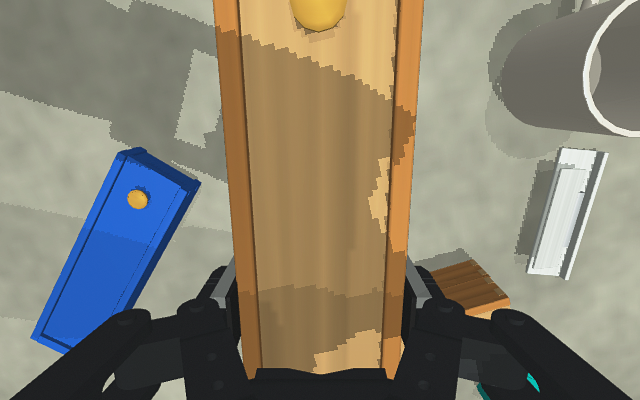

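The wrist view shows the box held square and centred, with the stud at (318,12). The press is hidden below it, so I refine the press pose from the stored scene and top pictures.

```bash
python3 - <<'E'
from h import *
s=load('scene0'); t=load('top0')
def cen(c,x0,y0,x1,y1):
    g=c['frame'][y0:y1,x0:x1].astype(float); m=(g.min(2)>115)&(g.max(2)-g.min(2)<30); 
    n,l,st,ce=cv2.connectedComponentsWithStats(m.astype(np.uint8)); i=1+np.argmax(st[1:,4]); print(st[i],m.sum()); return ce[i]+[x0,y0]
cs=cen(s,335,210,355,228); ct=cen(t,284,181,303,200); print(cs,ct)
print('scene cap',ray(s,*cs,.137).round(4),ray(s,344.8,216.5,.14).round(4),'top cap',ray(t,*ct,.14).round(4))
for u,v,z in [(289,231.5,.014),(279.6,246,.014)]: print(ray(s,u,v,z).round(4))
E
```

```text
[  0   0  20  18 285] 285
[  4   2  14  12 102] 102
[344.29122807 216.7122807 ] [293.73529412 188.24509804]
scene cap [0.5469 0.0175 0.137 ] [0.5499 0.0189 0.14  ] top cap [0.5517 0.012  0.14  ]
[ 0.4678 -0.1542  0.014 ]
[ 0.5394 -0.1733  0.014 ]
```

```bash
python3 - <<'E'
from h import *
c=shot('top','top1'); s=shot('scene','scene1')
o=np.zeros((600,800,3),np.uint8)
o[:,:400]=cv2.resize(c['frame'][150:240,290:350][:,:,::-1],(400,600),interpolation=cv2.INTER_CUBIC)
o[:300,400:]=cv2.resize(s['frame'][200:275,275:375][:,:,::-1],(400,300),interpolation=cv2.INTER_CUBIC)
# predicted overlay markers of the press pose
th=np.radians(77.2);x=np.array([np.cos(th),np.sin(th)]);y=np.array([-x[1],x[0]]);og=np.array([.546,.0128])
L=lambda a,b,z: np.r_[og+a*x+b*y,z]
pts=[L(-190,0,0)*0]
pts=np.array([L(-.19,-.045,.014),L(-.19,.045,.014),L(.075,.045,.014),L(.075,-.045,.014),L(0,0,.14),L(-.045,-.031,.026),L(.025,-.031,.026)])
for p in proj(s,pts):
    q=((p-[275,200])*4).astype(int); cv2.circle(o,(q[0]+400,q[1]),2,(0,0,255),-1)
t=load('top0'); im=cv2.resize(t['frame'][165:225,265:355][:,:,::-1],(400,267),interpolation=cv2.INTER_CUBIC)
for p in proj(t,pts):
    q=((p-[265,165])*400/90).astype(int); cv2.circle(im,tuple(int(i) for i in q),2,(0,0,255),-1)
o[310:577,400:]=im
cv2.imwrite('pics/crop2.png',o)
E
```

```text
(no output)
```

View pics/crop2.png

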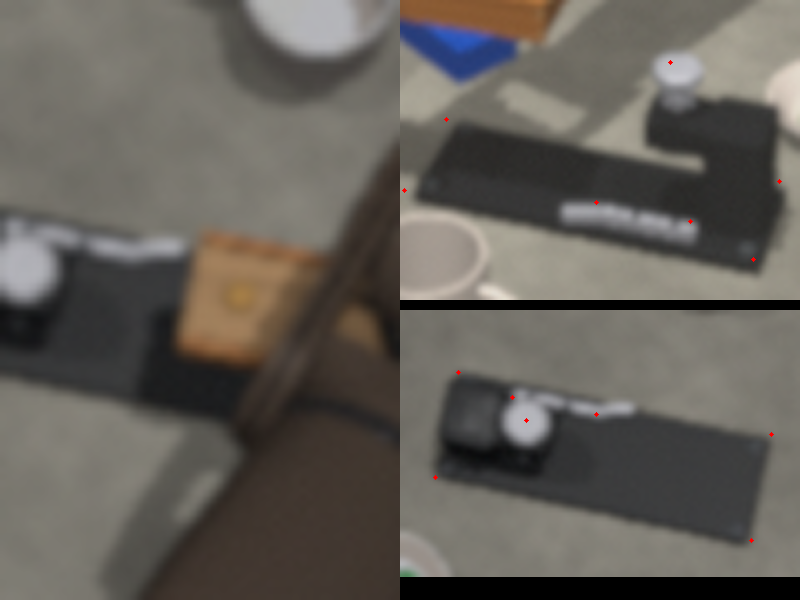

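Overlaying the pose on both pictures (crop 2) agrees to about 2 mm in the top view and about 5 mm in the scene view. The fence and column will take up the rest, so I lower the box at the mouth.

Emit:
drive_tool:
  steps:
    - [2, -0.19, 0.04, -0.3, 0]
    - [3, 0, 0, 0, 0]
    - [3, 0, 0, 0, 0]
    - [3, 0, 0, 0, 0]
    - [2, 0, 0, 0, 0]
    - [0.9, 0, 0, 0, 0]
    - [0, 0, 0, 0, 0]
    - [0, 0, 0, 0, 0]

```text
time: 5.7
eef_pos: [0.4992, -0.1912, 0.0253]
tcp_rot: [0.552, 0.441, -0.552, 0.442]
contact_force: [-0.1, -0.7, -2.6]
opening: 0.693
```

Emit:
drive_tool:
  steps:
    - [0.15, 0, 0, 0, 0]
    - [0.15, 0, 0, 0, 0]
    - [0, 0, 0, 0, 0]

```text
time: 6.0
eef_pos: [0.4987, -0.1909, 0.0219]
tcp_rot: [0.552, 0.441, -0.552, 0.442]
contact_force: [-0.0, 0.1, -2.5]
opening: 0.692
```

Emit:
drive_tool:
  steps:
    - [0.2, 0, -1, 0, 0]
    - [0, 0, -1.5, 0, 0]
    - [0, 0, -1.5, 0, 0]
    - [0, 0, -1, 0, 0]
    - [0, 0, -1, 0, 0]
    - [0, 0, -1, 0, 0]
    - [0, 0, -1, 0, 0]
    - [0, 0, -1, 0, 0]
    - [0, 0, 0, 0, 0]

```text
time: 6.9
eef_pos: [0.5182, -0.1017, 0.0192]
tcp_rot: [-0.552, -0.442, 0.552, -0.442]
contact_force: [-0.9, -0.2, -1.9]
opening: 0.69
```

```bash
python3 - <<'E'
from h import *
c=shot('wrist','w3'); s=shot('scene','scene3')
o=np.vstack([c['frame'],cv2.resize(s['frame'][200:275,265:385],(640,400),interpolation=cv2.INTER_CUBIC)])[:,:,::-1]
cv2.imwrite('pics/crop3.png',cv2.resize(o,None,fx=.75,fy=.75,interpolation=cv2.INTER_AREA))
go([.5223,-.0843,.0195],77.2+90)
E
```

```text
tcp [ 0.5182 -0.1027  0.0193] xdir [ 0. -0. -1.] yawY -12.63 q [-0.39  0.25  2.06 -0.    0.83 -0.17] F [ 0.2 -0.7 -2.7] op 0.693 t 7.0
shift cm [-0.02 -0.   -1.89]
turn (x=down => turn=-dyaw): [np.float64(0.17095480353884795)]
```

View pics/crop3.png

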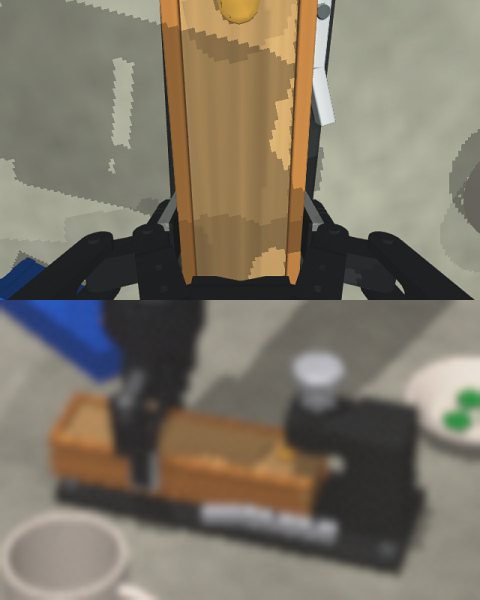

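The box is inside the fence and parallel to it. The fence's lead-in is at crop pixel (322,100). I slide on slowly, watching the force.

Emit:
drive_tool:
  steps:
    - [0, 0, -0.5, 0, 0]
    - [0, 0, -0.5, 0, 0]
    - [0, 0, -0.4, 0, 0]
    - [0, 0, 0, 0, 0]

```text
time: 7.4
eef_pos: [0.5212, -0.0888, 0.0193]
tcp_rot: [0.552, 0.442, -0.552, 0.442]
contact_force: [-0.6, -1.0, -2.0]
opening: 0.69
```

Emit:
drive_tool:
  steps:
    - [0, 0, -0.2, 0, 0]
    - [0, 0, -0.2, 0, 0]
    - [0, 0, 0, 0, 0]

```text
time: 7.7
eef_pos: [0.5221, -0.0851, 0.0193]
tcp_rot: [-0.552, -0.442, 0.552, -0.442]
contact_force: [-0.6, -0.4, -2.2]
opening: 0.693
```

Emit:
drive_tool:
  steps:
    - [0, 0, -0.2, 0, 0]
    - [0, 0, 0, 0, 0]

```text
time: 7.9
eef_pos: [0.5225, -0.0832, 0.0193]
tcp_rot: [0.552, 0.442, -0.552, 0.442]
contact_force: [-0.0, -0.3, -2.7]
opening: 0.693
```

Emit:
drive_tool:
  steps:
    - [0, 0, -0.2, 0, 0]
    - [0, 0, -0.1, 0, 0]
    - [0, 0, 0, 0, 0]

```text
time: 8.2
eef_pos: [0.5232, -0.0804, 0.0194]
tcp_rot: [-0.552, -0.442, 0.552, -0.442]
contact_force: [-0.3, 0.3, -3.1]
opening: 0.697
```

Emit:
drive_tool:
  steps:
    - [0, 0, -0.2, 0, 0]
    - [0, 0, 0, 0, 0]

```text
time: 8.4
eef_pos: [0.5233, -0.0804, 0.0196]
tcp_rot: [-0.551, -0.441, 0.553, -0.443]
contact_force: [-3.6, -9.0, -0.7]
opening: 0.689
```

Emit:
drive_tool:
  steps:
    - [0, 0, -0.2, 0, 0]
    - [0, 0, 0, 0, 0]

```text
time: 8.6
eef_pos: [0.5234, -0.0804, 0.0198]
tcp_rot: [-0.549, -0.441, 0.554, -0.444]
contact_force: [-5.9, -14.6, -0.8]
opening: 0.688
```

Emit:
drive_tool:
  steps:
    - [0, 0, 0.35, 0, 0]
    - [0, 0.15, 0, 0, 0]
    - [0, 0, 0, 0, 0]

```text
time: 8.9
eef_pos: [0.5247, -0.0807, 0.0193]
tcp_rot: [-0.552, -0.442, 0.552, -0.442]
contact_force: [-1.2, -3.9, -1.5]
opening: 0.693
```

Emit:
drive_tool:
  steps:
    - [0, 0.15, 0, 0, 0]
    - [0, 0, 0, 0, 0]

```text
time: 9.1
eef_pos: [0.5253, -0.0809, 0.019]
tcp_rot: [-0.551, -0.443, 0.553, -0.442]
contact_force: [-4.0, -4.6, -1.2]
opening: 0.69
```

Emit:
drive_tool:
  steps:
    - [0, 0.15, 0, 0, 0]
    - [0, 0, 0, 0, 0]

```text
time: 9.3
eef_pos: [0.5265, -0.0811, 0.0188]
tcp_rot: [-0.55, -0.443, 0.553, -0.442]
contact_force: [-3.4, -4.2, -1.8]
opening: 0.691
```

Emit:
drive_tool:
  steps:
    - [0, 0, 0.15, 0, 0]
    - [0, 0, 0, 0, 0]

```text
time: 9.5
eef_pos: [0.5269, -0.0817, 0.0189]
tcp_rot: [-0.552, -0.442, 0.552, -0.441]
contact_force: [-1.0, 0.4, -2.3]
opening: 0.691
```

Emit:
drive_tool:
  steps:
    - [0, 0.15, 0, 0, 0]
    - [0, 0, 0, 0, 0]

```text
time: 9.7
eef_pos: [0.5271, -0.0819, 0.0189]
tcp_rot: [-0.551, -0.444, 0.553, -0.441]
contact_force: [-6.0, 0.1, 1.6]
opening: 0.696
```

Fence contact is found at TCP (0.5269, -0.0817). I ease off 2.5 mm, lower onto the bed and release.

Emit:
drive_tool:
  steps:
    - [0, -0.25, 0, 0, 0]
    - [0.1, 0, 0, 0, 0]
    - [0.1, 0, 0, 0, 0]
    - [0, 0, 0, 0, 0]

```text
time: 10.1
eef_pos: [0.5268, -0.0821, 0.0177]
tcp_rot: [0.552, 0.442, -0.552, 0.442]
contact_force: [-1.6, 1.0, 0.1]
opening: 0.689
```

Emit:
drive_tool:
  steps:
    - [0, 0, 0, 0, 0.78]
    - [0, 0, 0, 0, 0.82]
    - [0, 0, 0, 0, 0.86]
    - [0, 0, 0, 0, 0.86]
    - [0, 0, 0, 0, 0.86]
    - [-1, 0, 0, 0, 0.86]
    - [-2, 0, 0, 0, 0.86]
    - [-3, 0, 0, 0, 0.9]
    - [-5, 0, 0, 0, 1]
    - [-5, 0, 0, 0, 1]

```text
time: 11.1
eef_pos: [0.5256, -0.0819, 0.1789]
tcp_rot: [-0.552, -0.442, 0.552, -0.441]
contact_force: [1.0, -0.3, 0.1]
opening: 1.003
```

Emit:
drive_tool:
  steps:
    - [-3, 0, 2, 0, 1]
    - [0, 0, 4, 0, 1]
    - [0, 0, 2, 0, 1]
    - [0, 0, 0, 0, 1]

```text
time: 11.5
eef_pos: [0.5086, -0.1623, 0.2086]
tcp_rot: [0.553, 0.44, -0.553, 0.442]
contact_force: [-0.1, 0.3, -0.4]
opening: 1.002
```

```bash
python3 - <<'E'
from h import *
c=shot('wrist','w4'); s=shot('scene','scene4')
o=np.vstack([c['frame'],cv2.resize(s['frame'][200:275,265:385],(640,400),interpolation=cv2.INTER_CUBIC)])[:,:,::-1]
cv2.imwrite('pics/crop4.png',cv2.resize(o,None,fx=.75,fy=.75,interpolation=cv2.INTER_AREA))
go([.5,.33,.2])
E
```

```text
tcp [ 0.5087 -0.1601  0.2077] xdir [ 0.  0. -1.] yawY -12.73 q [-0.5  -0.01  1.95  0.    1.2  -0.27] F [-0.   0.5 -0.2] op 0.999 t 11.6
shift cm [  0.79 -11.64 -47.62]
```

View pics/crop4.png

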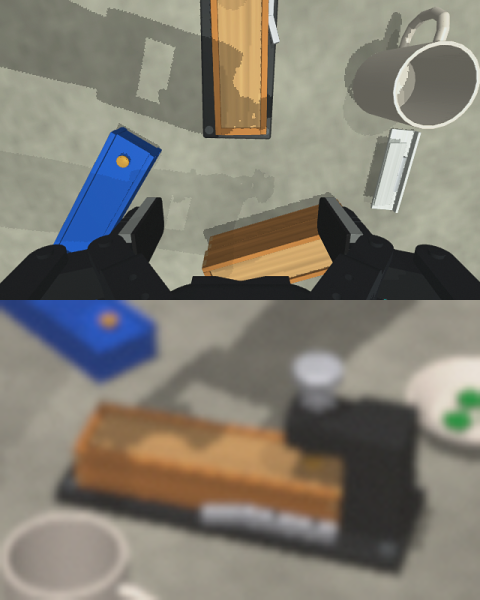

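Crop 4 shows the box flat along the fence, its tail edge at (219–271,131), and the bed's mouth at (204–270,138). The other boxes are undisturbed. I check the numbers and move to the mallet.

```bash
python3 - <<'E'
from h import *
c=load('w4'); k=1/.75
P=lambda u,v,z: ray(c,u*k,v*k,z)
a,b=P(219,131,.05),P(271,132,.05); m1,m2=P(204,137,.014),P(270,138,.014)
print(a.round(4),b.round(4),m1.round(4),m2.round(4))
x=(lambda d: np.array([-d[1],d[0]])/np.linalg.norm(d))(m2[:2]-m1[:2]); print('heading',np.degrees(np.arctan2(x[1],x[0])), 'gap tail-mouth', ((a+b)/2-(m1+m2)/2)[:2]@x)
E
```

```text
[ 0.4873 -0.1468  0.05  ] [ 0.5463 -0.1615  0.05  ] [ 0.4616 -0.1568  0.014 ] [ 0.5461 -0.1775  0.014 ]
heading 76.24515771824379 gap tail-mouth 0.015626503226407917
```

Emit:
drive_tool:
  steps:
    - [-1, -0.5, -1.5, 0, 1]
    - [-1.2, -1.2, -3.5, 0, 1]
    - [-1, -1.35, -4, 0, 1]
    - [-1, -1.35, -4, 0, 1]
    - [-1, -1.35, -4, 0, 1]
    - [-1, -1.35, -4, 0, 1]
    - [0, -1.4, -4.1, 0, 1]
    - [0, -1.4, -4.1, 0, 1]
    - [0, -1.4, -4.1, 0, 1]
    - [0, -1.4, -4.1, 0, 1]

```text
time: 12.6
eef_pos: [0.465, 0.2361, 0.2702]
tcp_rot: [0.552, 0.443, -0.551, 0.442]
contact_force: [0.9, -0.2, 0.4]
opening: 0.999
```

Emit:
drive_tool:
  steps:
    - [0, -1.4, -4.1, 0, 1]
    - [0, -1.4, -4.1, 0, 1]
    - [0, -1.2, -3, 0, 1]
    - [0, 0, 0, -8.5, 1]
    - [0, 0, 0, -8.5, 1]
    - [0, 0, 0, -8.5, 1]
    - [0, 0, 0, -8.5, 1]
    - [0, 0, 0, -8.5, 1]
    - [0, 0, 0, -8.5, 1]
    - [0, 0, 0, -8.5, 1]

```text
time: 13.6
eef_pos: [0.4505, 0.3522, 0.27]
tcp_rot: [0.257, 0.659, -0.257, 0.658]
contact_force: [-0.2, 0.6, -0.8]
opening: 1.001
```

Emit:
drive_tool:
  steps:
    - [0, 0, 0, -8.5, 1]
    - [0, 0, 0, -8.5, 1]
    - [0, 0, 0, -8.5, 1]
    - [0, 0, 0, 0, 1]
    - [0, 0, 0, 0, 1]

```text
time: 14.1
eef_pos: [0.4513, 0.3516, 0.2697]
tcp_rot: [0.109, 0.699, -0.109, 0.699]
contact_force: [0.2, -0.8, 0.6]
opening: 1.0
```

```bash
python3 - <<'E'
from h import *
c=shot('wrist','w5')
go([.452,.35,.27],72)
E
```

```text
tcp [0.4515 0.3514 0.2696] xdir [-0.  0. -1.] yawY 72.26 q [ 0.48  0.03  1.79  0.    1.32 -0.78] F [-0.  -0.3 -0.3] op 1.001 t 14.15
shift cm [-0.04 -0.12  0.09]
turn (x=down => turn=-dyaw): [np.float64(0.26305860870250797)]
```

View pics/w5.png

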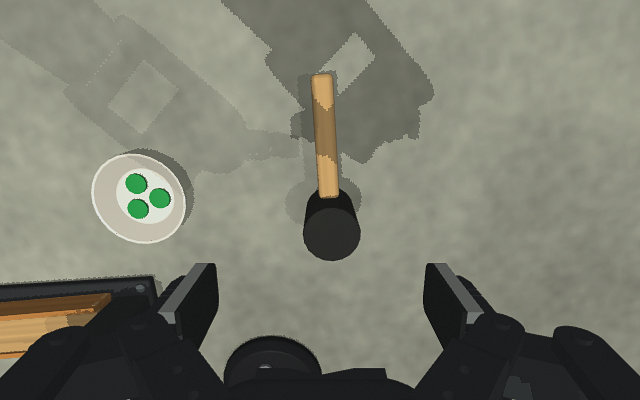

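Box check: the tail sits 15.6 mm in from the mouth, against 15 expected, so it is butted. In this view the mallet's head top is centred at (332,232) and the handle runs from (330,196) to (322,75).

```bash
python3 - <<'E'
from h import *
c=load('w5'); P=lambda u,v,z: ray(c,u,v,z)
h=P(332,232,.09); e=P(322,75,.059); n=P(329.5,196,.059)
l,r=P(304,232,.09),P(360.5,232,.09); print('dia',np.linalg.norm(l-r),'len',np.linalg.norm((h-e)[:2]),h.round(4),e.round(4),n.round(4))
for d in (h-e,n-e): print(np.degrees(np.arctan2(d[1],d[0])))
d=(e-n)[:2]; d/=np.linalg.norm(d)
g=e[:2]-d*.101; print('grip from end',g,'from head',h[:2]+d*.052)
th=np.degrees(np.arctan2(-d[1],-d[0])); g=(g+h[:2]+d*.052)/2
go([*g,.03],th+90); print(th,g)
E
```

```text
dia 0.05562955055120984 len 0.1477191608446326 [0.504  0.3468 0.09  ] [0.3606 0.3823 0.059 ] [0.4764 0.3537 0.059 ]
-13.893431111363371
-13.883559039578516
grip from end [0.45864917 0.35805336] from head [0.4535165  0.35929579]
tcp [0.4515 0.3514 0.2696] xdir [-0.  0. -1.] yawY 72.26 q [ 0.48  0.03  1.79  0.    1.32 -0.78] F [-0.  -0.3 -0.3] op 1.001 t 14.15
shift cm [23.96  0.83  0.22]
turn (x=down => turn=-dyaw): [np.float64(-3.8533823517189774)]
-13.883559039578516 [0.45608283 0.35867458]
```

Emit:
drive_tool:
  steps:
    - [4, 0.83, 0.22, -3.8, 1]
    - [4.5, 0, 0, 0, 1]
    - [4.5, 0, 0, 0, 1]
    - [4.5, 0, 0, 0, 1]
    - [3.5, 0, 0, 0, 1]
    - [2, 0, 0, 0, 1]
    - [1.3, 0, 0, 0, 1]
    - [0, 0, 0, 0, 1]
    - [0, 0, 0, 0, 0.2]
    - [0, 0, 0, 0, 0]
  force: 120

```text
time: 15.15
eef_pos: [0.4583, 0.3586, 0.0283]
tcp_rot: [0.086, 0.701, -0.085, 0.703]
contact_force: [-1.0, -0.4, 0.8]
opening: 0.693
```

Emit:
drive_tool:
  steps:
    - [0, 0, 0, 0, 0]
    - [0, 0, 0, 0, 0]
    - [0, 0, 0, 0, 0]
    - [0, 0, 0, 0, 0]
    - [0, 0, 0, 0, 0]
    - [0, 0, 0, 0, 0]
    - [0, 0, 0, 0, 0]
    - [0, 0, 0, 0, 0]

```text
time: 15.95
eef_pos: [0.4575, 0.358, 0.0276]
tcp_rot: [0.086, 0.702, -0.085, 0.702]
contact_force: [-1.1, -1.2, 4.8]
opening: 0.238
```

Emit:
drive_tool:
  steps:
    - [-1, 0, 0, 0, 0]
    - [-2.5, 0, 0, 0, 0]
    - [-4, 0, 0, 0, 0]
    - [-4, 0, 0, 0, 0]
    - [-4, 0, 0, 0, 0]
    - [-3.5, 0, 0, 0, 0]
    - [-2, 0, 0, 0, 0]
    - [-0.8, 0, 0, 0, 0]
    - [0, -1.5, 0.6, 0, 0]
    - [0, -3, 1.15, 0, 0]

```text
time: 16.95
eef_pos: [0.4619, 0.3096, 0.242]
tcp_rot: [0.084, 0.703, -0.085, 0.701]
contact_force: [0.6, -0.3, -5.0]
opening: 0.237
```

Emit:
drive_tool:
  steps:
    - [0, -3.9, 1.5, 0, 0]
    - [0, -3.9, 1.5, 0, 0]
    - [0, -3.9, 1.5, 0, 0]
    - [0, -3.9, 1.5, 0, 0]
    - [0, -3.9, 1.5, 0, 0]
    - [0, -3.9, 1.5, 0, 0]
    - [0, -2.2, 0.85, 0, 0]
    - [0, -1, 0.36, 0, 0]
    - [0, 0, 0, 0, 0]
    - [0, 0, 0, 0, 0]

```text
time: 17.95
eef_pos: [0.4978, 0.0277, 0.243]
tcp_rot: [0.086, 0.703, -0.085, 0.701]
contact_force: [0.1, -0.2, -3.9]
opening: 0.237
```

```bash
python3 - <<'E'
from h import *
s=shot('scene','scene6'); t=shot('top','top6')
o=np.hstack([cv2.resize(s['frame'][150:260,285:405],(400,367),interpolation=cv2.INTER_CUBIC),cv2.resize(t['frame'][150:232,250:340],(400,367),interpolation=cv2.INTER_CUBIC)])[:,:,::-1]
cv2.imwrite('pics/crop6.png',o)
go([.499,.0275,.19],76.1)
E
```

```text
tcp [0.4981 0.0283 0.2437] xdir [-0.001  0.001 -1.   ] yawY 76.22 q [-0.15 -0.12  1.99  0.    1.28 -1.48] F [-0.2 -1.3 -3.1] op 0.233 t 18.05
shift cm [ 5.37 -0.06  0.11]
turn (x=down => turn=-dyaw): [np.float64(0.1193694447135698)]
```

View pics/crop6.png

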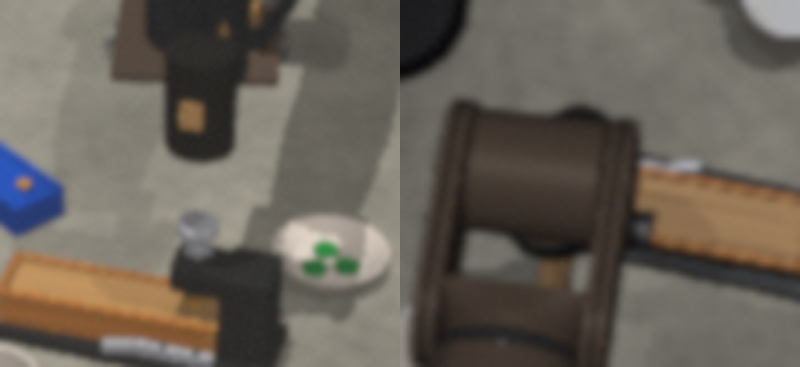

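The crop shows the mallet head at (199,150), upright and in line over the cap at (199,215). I strike now.

Emit:
drive_tool:
  steps:
    - [2, 0, 0, 0, 0]
    - [2.3, 0, 0.1, 0, 0]
    - [1, 0, 0, 0, 0]
    - [0, 0, 0, 0, 0]
    - [0, 0, 0, 0, 0]
    - [2.2, 0, 0, 0, 0]
    - [1.7, 0, 0, 0, 0]
    - [-1, 0, 0, 0, 0]
    - [-3, 0, 0, 0, 0]
    - [0, 0, 0, 0, 0]

```text
time: 19.05
eef_pos: [0.5034, 0.0265, 0.1991]
tcp_rot: [0.085, 0.698, -0.085, 0.706]
contact_force: [0.8, 1.3, -3.7]
opening: 0.242
```

```bash
python3 - <<'E'
from h import *
s=shot('scene','scene7')
o=cv2.resize(s['frame'][170:260,285:405],(640,480),interpolation=cv2.INTER_CUBIC)[:,:,::-1]
cv2.imwrite('pics/crop7.png',o)
go([.499,.0275,.19],76.1)
E
```

```text
tcp [0.5021 0.0267 0.1967] xdir [ 0.008 -0.001 -1.   ] yawY 76.15 q [-0.15 -0.07  2.03  0.    1.17 -1.48] F [ 0.2 -0.5 -4.5] op 0.24 t 19.1
shift cm [ 0.67  0.   -0.33]
turn (x=down => turn=-dyaw): [np.float64(0.046204649905760675)]
```

Emit:
drive_tool:
  steps:
    - [0, 0, 0, 0, 0]
    - [0, 0, 0, 0, 0]
    - [2.2, 0, 0, 0, 0]
    - [1.7, 0, 0, 0, 0]
    - [0.1, 0, 0, 0, 0]
    - [0, 0, 0, 0, 0]

```text
time: 19.7
eef_pos: [0.4993, 0.0269, 0.1521]
tcp_rot: [0.085, 0.702, -0.085, 0.702]
contact_force: [-1.7, 0.1, 0.7]
opening: 0.235
```

Emit:
drive_tool:
  steps:
    - [-2, 0, 0, 0, 0]
    - [-3, 0, 0, 0, 0]
    - [-3, 0, 0, 0, 0]
    - [0, 0, 0, 0, 0]
    - [0, 0, 0, 0, 0]

```text
time: 20.2
eef_pos: [0.4992, 0.027, 0.2313]
tcp_rot: [0.085, 0.702, -0.085, 0.702]
contact_force: [0.5, -0.7, -4.0]
opening: 0.24
```

```bash
python3 - <<'E'
from h import *
s=shot('scene','scene8')
a=load('scene7')
o=np.hstack([cv2.resize(i['frame'][150:260,285:405],(400,367),interpolation=cv2.INTER_CUBIC) for i in (a,s)])[:,:,::-1]
cv2.imwrite('pics/crop8.png',o)
go([.499,.0275,.19],76.1)
E
```

```text
tcp [0.4984 0.0271 0.2299] xdir [-0.004  0.001 -1.   ] yawY 76.14 q [-0.15 -0.11  2.    0.    1.25 -1.48] F [-0.7 -0.5 -5.1] op 0.239 t 20.25
shift cm [3.99 0.05 0.07]
turn (x=down => turn=-dyaw): [np.float64(0.03893673965998801)]
```

View pics/crop8.png

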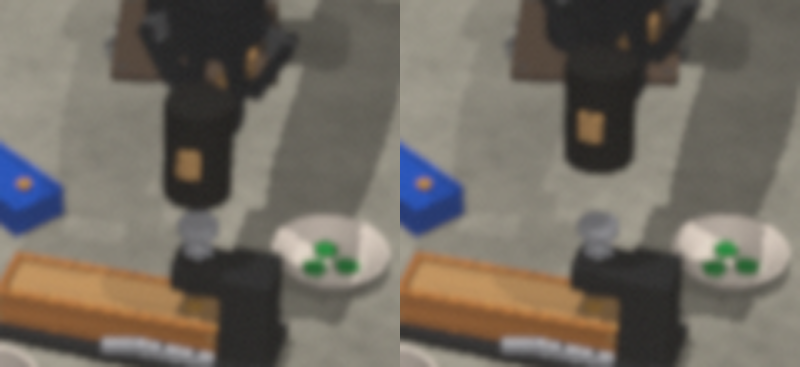

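At the hold the force was about 4.8 N up, which matches the spring alone at roughly 15 mm depth. To make sure the stud is home, I give one more blow 2 mm deeper and read the stop force.

Emit:
drive_tool:
  steps:
    - [2, 0, 0, 0, 0]
    - [2, 0, 0, 0, 0]
    - [0, 0, 0, 0, 0]
    - [2.2, 0, 0, 0, 0]
    - [2, 0, 0, 0, 0]
    - [0, 0, 0, 0, 0]
    - [0, 0, 0, 0, 0]

```text
time: 20.95
eef_pos: [0.4999, 0.0271, 0.1509]
tcp_rot: [0.085, 0.702, -0.085, 0.702]
contact_force: [-1.8, 0.5, 0.0]
opening: 0.237
```

Emit:
drive_tool:
  steps:
    - [-2, 0, 0, 0, 0]
    - [-3, 0, 0, 0, 0]
    - [-3, 0, 0, 0, 0]
    - [-1, 0, 0, 0, 0]
    - [0, 0, 0, 0, 0]
    - [0, 0, 0, 0, 0]

```text
time: 21.55
eef_pos: [0.4986, 0.0271, 0.2384]
tcp_rot: [0.085, 0.703, -0.085, 0.701]
contact_force: [-0.8, 0.7, -4.8]
opening: 0.236
```

```bash
python3 - <<'E'
from h import *
go([.4575,.358,.245],76.1)
E
```

```text
tcp [0.4986 0.0271 0.2384] xdir [-0.003  0.    -1.   ] yawY 76.13 q [-0.15 -0.11  1.99  0.    1.27 -1.48] F [-0.8  0.7 -4.8] op 0.236 t 21.55
shift cm [ -0.63  31.14 -11.93]
turn (x=down => turn=-dyaw): [np.float64(0.0306042036226728)]
```

The force still reads as spring only, so the stop isn't confirmed. I strike once more, 4 mm deeper, to feel a definite stop.

Emit:
drive_tool:
  steps:
    - [2.5, 0, 0, 0, 0]
    - [2.5, 0, 0, 0, 0]
    - [0, 0, 0, 0, 0]
    - [2.2, 0, 0, 0, 0]
    - [2.2, 0, 0, 0, 0]
    - [0, 0, 0, 0, 0]
    - [0, 0, 0, 0, 0]

```text
time: 22.25
eef_pos: [0.4998, 0.0272, 0.1481]
tcp_rot: [0.085, 0.702, -0.085, 0.702]
contact_force: [-4.3, 1.9, 5.1]
opening: 0.24
```

Emit:
drive_tool:
  steps:
    - [0.3, 0, 0, 0, 0]
    - [0, 0, 0, 0, 0]

```text
time: 22.45
eef_pos: [0.4998, 0.0273, 0.1477]
tcp_rot: [0.085, 0.703, -0.085, 0.701]
contact_force: [-12.6, 1.7, 16.9]
opening: 0.236
```

Emit:
drive_tool:
  steps:
    - [0.2, 0, 0, 0, 0]
    - [0, 0, 0, 0, 0]

```text
time: 22.65
eef_pos: [0.4999, 0.0273, 0.1476]
tcp_rot: [0.085, 0.703, -0.085, 0.701]
contact_force: [-16.7, 2.8, 26.1]
opening: 0.239
```

```bash
python3 - <<'E'
from h import *
s=shot('scene','scene9')
t=load('scene0');from_=[150,265,280,410]
a,b,c,d=from_
cv2.imwrite('pics/crop9.png',cv2.resize(s['frame'][a:b,c:d],(780,600),interpolation=cv2.INTER_CUBIC)[:,:,::-1])
go([.4575,.358,.245],76.1)
E
```

```text
tcp [0.4999 0.0273 0.1476] xdir [-0.002  0.    -1.   ] yawY 76.18 q [-0.15 -0.01  2.07 -0.    1.09 -1.48] F [-16.8   2.8  25. ] op 0.237 t 22.7
shift cm [ -9.73  31.1  -12.04]
turn (x=down => turn=-dyaw): [np.float64(0.0768176842166639)]
```

View pics/crop9.png

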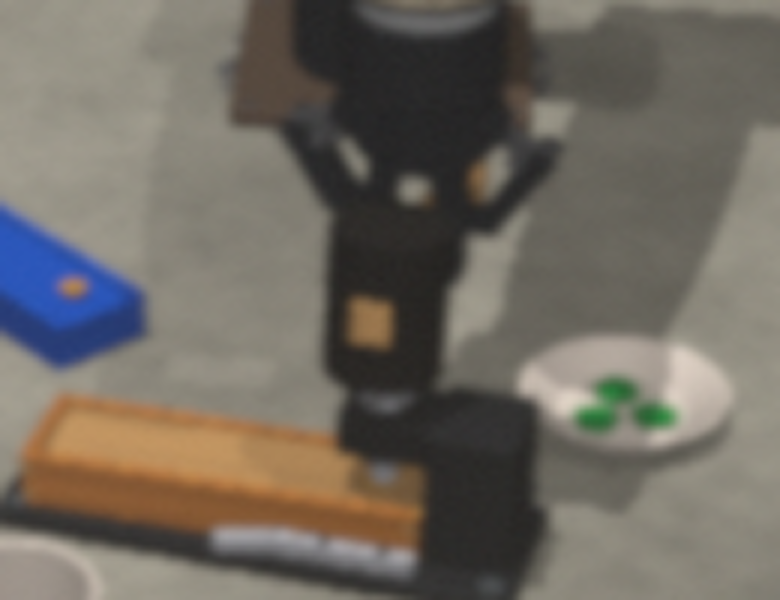

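The stop is firm: about 30 N net with no further travel, and crop 9 shows the rod down on the stud at (385,470). The stud is home. I retract and return the mallet to its old place.

Emit:
drive_tool:
  steps:
    - [-1, 0, 0, 0, 0]
    - [-2.5, 0, 0, 0, 0]
    - [-4, 0, 0, 0, 0]
    - [-3, 0, 0, 0, 0]
    - [0, 1.5, -0.6, 0, 0]
    - [0, 3, -1.15, 0, 0]
    - [0, 3.9, -1.5, 0, 0]
    - [0, 3.9, -1.5, 0, 0]
    - [0, 3.9, -1.5, 0, 0]
    - [0, 3.9, -1.5, 0, 0]

```text
time: 23.7
eef_pos: [0.472, 0.2422, 0.2457]
tcp_rot: [0.085, 0.702, -0.086, 0.702]
contact_force: [1.4, 0.5, -3.1]
opening: 0.236
```

Emit:
drive_tool:
  steps:
    - [0, 3.9, -1.5, 0, 0]
    - [0, 3.9, -1.5, 0, 0]
    - [0, 2.2, -0.85, 0, 0]
    - [0, 0.9, -0.4, 0, 0]
    - [2, 0, 0, 0, 0]
    - [4, 0, 0, 0, 0]
    - [4, 0, 0, 0, 0]
    - [4, 0, 0, 0, 0]
    - [3, 0, 0, 0, 0]
    - [1.5, 0, 0, 0, 0]

```text
time: 24.7
eef_pos: [0.4553, 0.3547, 0.0572]
tcp_rot: [0.084, 0.704, -0.087, 0.7]
contact_force: [0.1, -0.3, -4.4]
opening: 0.244
```

```bash
python3 - <<'E'
from h import *
s=shot('scene','scene10'); a=load('scene0')
# head silhouette in scene: side edges and bottom, now
for n,c,(x0,x1,y0,y1) in (('start',a,(440,476,205,262)),('now',s,(440,480,185,262))):
    g=c['frame'][y0:y1,x0:x1].max(2)<60; ys,xs=np.where(g); print(n,xs.min()+x0,xs.max()+x0,ys.max()+y0)
    for y in range(y0+15,y1,6):
        r=np.where(g[y-y0])[0]; 
        if len(r): print(y,r.min()+x0,r.max()+x0)
go([.4575,.358,.03],76.1)
E
```

```text
start 446 466 254
226 450 466
232 449 466
238 448 465
244 446 464
250 447 463
now 441 479 244
200 442 475
206 445 479
212 450 476
218 449 468
224 448 467
230 447 466
236 446 465
242 449 463
tcp [0.4548 0.3545 0.0561] xdir [-0.007 -0.004 -1.   ] yawY 76.08 q [ 0.49  0.28  1.93 -0.    0.94 -0.84] F [-0.7 -1.4 -4.9] op 0.236 t 24.75
shift cm [2.61 0.42 0.19]
turn (x=down => turn=-dyaw): [np.float64(-0.01837358775603093)]
```

Emit:
drive_tool:
  steps:
    - [1, 0, 0, 0, 0]
    - [1, 0, 0, 0, 0]
    - [0.5, 0, 0, 0, 0]
    - [0, 0, 0, 0, 0]

```text
time: 25.15
eef_pos: [0.4574, 0.3567, 0.0363]
tcp_rot: [0.085, 0.702, -0.085, 0.702]
contact_force: [-0.9, 0.5, -4.4]
opening: 0.238
```

Emit:
drive_tool:
  steps:
    - [0.15, 0, 0, 0, 0]
    - [0, 0, 0, 0, 0]

```text
time: 25.35
eef_pos: [0.4578, 0.3569, 0.0354]
tcp_rot: [0.086, 0.702, -0.085, 0.702]
contact_force: [-0.8, -0.5, -4.5]
opening: 0.238
```

Emit:
drive_tool:
  steps:
    - [0.15, 0, 0, 0, 0]
    - [0, 0, 0, 0, 0]

```text
time: 25.55
eef_pos: [0.4574, 0.3567, 0.0335]
tcp_rot: [0.085, 0.702, -0.085, 0.702]
contact_force: [0.2, -0.2, -4.5]
opening: 0.236
```

Emit:
drive_tool:
  steps:
    - [0.3, 0, 0, 0, 0]
    - [0, 0, 0, 0, 0]
    - [0.15, 0, 0, 0, 0]
    - [0, 0, 0, 0, 0]

```text
time: 25.95
eef_pos: [0.4572, 0.3566, 0.0285]
tcp_rot: [0.085, 0.702, -0.085, 0.702]
contact_force: [0.8, 0.9, -3.6]
opening: 0.237
```

Emit:
drive_tool:
  steps:
    - [0.15, 0, 0, 0, 0]
    - [0, 0, 0, 0, 0]

```text
time: 26.15
eef_pos: [0.4573, 0.3566, 0.0271]
tcp_rot: [0.085, 0.702, -0.085, 0.702]
contact_force: [0.2, -0.0, -5.4]
opening: 0.238
```

Emit:
drive_tool:
  steps:
    - [0.15, 0, 0, 0, 0]
    - [0, 0, 0, 0, 0]

```text
time: 26.35
eef_pos: [0.4572, 0.3566, 0.0256]
tcp_rot: [0.085, 0.702, -0.085, 0.702]
contact_force: [-1.0, 0.3, -4.4]
opening: 0.235
```

Emit:
drive_tool:
  steps:
    - [0.15, 0, 0, 0, 0]
    - [0, 0, 0, 0, 0]

```text
time: 26.55
eef_pos: [0.4574, 0.3567, 0.0242]
tcp_rot: [0.085, 0.702, -0.085, 0.702]
contact_force: [-0.4, 0.7, -4.5]
opening: 0.241
```

Emit:
drive_tool:
  steps:
    - [0.15, 0, 0, 0, 0]
    - [0, 0, 0, 0, 0]

```text
time: 26.75
eef_pos: [0.4575, 0.3568, 0.0239]
tcp_rot: [0.085, 0.702, -0.085, 0.702]
contact_force: [-4.0, -1.4, 3.7]
opening: 0.238
```

The near edge of the head touches. I release gently and withdraw upward.

Emit:
drive_tool:
  steps:
    - [-0.1, 0, 0, 0, 0.3]
    - [0, 0, 0, 0, 0.4]
    - [0, 0, 0, 0, 0.6]
    - [0, 0, 0, 0, 0.8]
    - [0, 0, 0, 0, 1]
    - [0, 0, 0, 0, 1]
    - [0, 0, 0, 0, 1]
  force: 20

```text
time: 27.45
eef_pos: [0.4574, 0.3567, 0.0238]
tcp_rot: [0.085, 0.702, -0.085, 0.702]
contact_force: [-0.1, -0.2, 1.0]
opening: 1.001
```

Emit:
drive_tool:
  steps:
    - [0, 0, 0, 0, 1]
    - [-2, 0, 0, 0, 1]
    - [-4, 0, 0, 0, 1]
    - [-5, 0, 0, 0, 1]
    - [-5, 0, 0, 0, 1]
    - [-5, 0, 0, 0, 1]
    - [-3.6, 0, 0, 0, 1]
    - [0, 0, 0, 0, 1]
    - [0, 0, 0, 0, 1]

```text
time: 28.35
eef_pos: [0.4576, 0.3568, 0.2709]
tcp_rot: [0.086, 0.701, -0.085, 0.703]
contact_force: [0.1, -0.5, -1.2]
opening: 0.999
```

```bash
python3 - <<'E'
from h import *
w=shot('wrist','w11'); s=shot('scene','scene11'); a=load('scene0')
go([.4513,.3516,.27])
f=w['frame'].astype(int)
m=(f.max(2)<52); m[262:]=0; m[:150]=0; m[:,:250]=0; m[:,420:]=0
n,l,st,ce=cv2.connectedComponentsWithStats(m.astype(np.uint8)); i=1+np.argmax(st[1:,4]); print('w head',st[i])
ys,xs=np.where(l==i); 
cn=np.stack([xs,ys],1).astype(np.int32); print(cv2.minAreaRect(cn))
hs=cv2.cvtColor(w['frame'],cv2.COLOR_RGB2HSV); k=((hs[...,0]>5)&(hs[...,0]<25)&(hs[...,1]>80)&(hs[...,2]>90)); k[215:]=0;k[:,:260]=0;k[:,400:]=0
ys,xs=np.where(k); print('handle',xs.min(),xs.max(),ys.min(),ys.max(), [ (y,xs[ys==y].mean().round(1),len(xs[ys==y])) for y in range(ys.min()+4,ys.max(),25)])
g=s['frame'][205:265,438:480].max(2)<60
for y in range(222,256,4):
    r=np.where(g[y-205])[0]; r0=np.where((a['frame'][y,438:480].max(1)<60))[0]; print(y,(r.min()+438,r.max()+438) if len(r) else None,(r0.min()+438,r0.max()+438) if len(r0) else None)
# press region: change vs start & vs scene4 (cap up?, box place)
b=load('scene4')
d=lambda p,q,x0,y0,x1,y1: np.abs(p['frame'][y0:y1,x0:x1].astype(int)-q['frame'][y0:y1,x0:x1]).mean().round(2)
print('cap diff vs scene4',d(s,b,335,208,356,226),'vs start',d(s,a,335,208,356,226),'box diff vs scene4',d(s,b,280,222,345,258),'pile vs scene4',d(s,b,205,190,245,270),'noise bg',d(s,b,420,140,470,180))
E
```

```text
tcp [0.4565 0.3562 0.2677] xdir [-0.003 -0.002 -1.   ] yawY 76.14 q [ 0.49  0.05  1.78  0.    1.32 -0.84] F [-0.1 -0.1 -0.8] op 0.999 t 28.45
shift cm [-0.23 -0.57 -0.4 ]
w head [ 292  188   57   72 3081]
((319.6000061035156, 223.79998779296875), (70.54205322265625, 56.294639587402344), 87.51044464111328)
handle 310 331 73 196 [(77, np.float64(321.0), 21), (102, np.float64(321.0), 21), (127, np.float64(321.0), 21), (152, np.float64(320.5), 20), (177, np.float64(320.0), 21)]
222 (np.int64(454), np.int64(454)) (np.int64(454), np.int64(457))
226 (np.int64(450), np.int64(465)) (np.int64(450), np.int64(466))
230 (np.int64(448), np.int64(467)) (np.int64(449), np.int64(466))
234 (np.int64(448), np.int64(466)) (np.int64(448), np.int64(466))
238 (np.int64(447), np.int64(465)) (np.int64(448), np.int64(465))
242 (np.int64(446), np.int64(464)) (np.int64(447), np.int64(464))
246 (np.int64(446), np.int64(463)) (np.int64(446), np.int64(463))
250 (np.int64(446), np.int64(463)) (np.int64(447), np.int64(463))
254 (np.int64(451), np.int64(460)) (np.int64(456), np.int64(457))
cap diff vs scene4 19.49 vs start 0.68 box diff vs scene4 8.33 pile vs scene4 1.24 noise bg 9.47
```

The mallet's silhouette matches the start within 1 px, so it stands upright. The cap region matches the start too, so the punch is back up. I hand in.

```bash
python3 -c "
from plant import sign_off
print(sign_off())"
```

```text
the job is handed in; nothing more can be done
None
```

The box is on the press with its stud driven, and the mallet is back on the counter. I handed in at about 28.5 s of the 72 s. No verdict came back, and I could not see or measure the stud itself at the end.

**What I did**
- I lifted the top wooden box off the pile and slid it stud end first along the fence until it butted on the column. I eased it back 1–2 mm from the column and the fence, and released it flat on the bed.
- I struck the cap four times with the mallet, more than the blow or two asked for. On the last I held and pressed on with the mallet until the punch stopped.
- I stood the mallet back on its head near its old place and withdrew the arm.

**What the last checks showed**
- **Box position:** just after release its tail was 15.6 mm in from the bed's mouth, against 15 mm when fully butted. I did not measure it again after the blows.
- **Stud:** the only evidence that it is home is the firm stop, about 30 N with no more travel.
- **Punch and mallet:** the punch cap looks the same as at the start, so the punch has sprung back up. The mallet's outline is within about 1 px of the start except at its lowest edge, so it stands upright.
- **Pile:** the remaining boxes look unchanged since the box was placed.

**What disagreed**
- **Blow depth:** the second and third blows reached a nominal 15.5 and 16.7 mm but felt only the spring. The firm stop came at a nominal 20 mm, beyond the punch's 17 mm travel. The mallet had tipped slightly in the grip; it touched down about 3.4 mm lower than expected and settled flat when released.
- **Press position:** the scene camera put the press about 5 mm away from where the top and wrist cameras put it. Touching the column and fence settled where the box went.

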